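# Crack open a sealed parts box under the torch

## Task

To check the stock in the damp-proof parts box: first lower the torch (lens at its yellow end) into the two red V forks of its rest, lens towards the parts box, and let go of it. Then pull the blue lid by its bar handle until the sticky seal breaks, and hold the lid only slightly open, its front edge about 3 cm above the box, never swinging it wide open; finish still holding it there. Leave the torch in its rest and do not disturb the bottle, the phone or the jar.

Things in the scene. Friction and masses are not known exactly. Their poses are not given: they have to be found in the camera images.
- torch: Torch (flashlight), 161 mm long, 0.16 kg, lying on the table. Black round barrel 22 mm in diameter and 100 mm long (the part to grip, x -50 to +50 mm) between two octagonal collars 32 mm across (grey tail x -75 to -50, yellow head with the lens x +50 to +84). Origin: under the middle of the barrel, 16 mm from its axis (on the table at the start). x axis along the barrel towards the lens at the head end; z up at the start.
- torch_mid (a point): Middle of the torch's barrel, on its axis (16 mm above the table at the start). Axes as torch.
- torch_lens (a point): Centre of the torch's lens, on the barrel's axis 84 mm from torch_mid.
- rest: Torch rest, fixed to the table: dark base plate 110 x 80 x 8 mm with two thin red uprights that end in V forks, 72 mm apart (at x -36 and +36 mm, each 8 mm thick), clear space between them for the fingers. The V arms open upward at 45 degrees, the mouth 37 mm wide, their tips 98 mm above the table. Origin: centre of the base's underside. x axis: along the line of the two forks, pointing towards the parts box, the way the lens must look; z up.
- rest_axis (a point): Midway between the two forks, on the line where the axis of the torch's barrel lies when seated in the Vs: 95 mm above the table. Axes as rest.
- box: Parts box, clear plastic, fixed to the table: 180 mm deep (x), 220 mm wide (y), 100 mm high. Origin: centre of its underside. Front face looks to its -x; the lid's hinge runs along y at its far (+x) top edge; z up. The stock inside is only for show.
- box_hinge (a point): Middle of the lid's hinge line on the box: 94 mm behind the box centre along the box's x, 100 mm above the table. The hinge line runs along the box's y.
- lid: Blue lid, 194 mm from hinge to front edge, 234 mm wide, 8 mm thick, 0.3 kg nominal, origin on the hinge line; x axis points away from the front edge, z up when closed. White round bar handle on top near the front edge.
- lid_handle (a point): Middle of the white bar handle: a round bar 14 mm in diameter along the lid's y, on two 10 mm posts with 100 mm clear between them; when closed the bar's centre is 152 mm above the table, 43 mm above the lid's top and 160 mm in front of the hinge line. Pinched from above with the fingers closing along the box's x, it can turn between them as the lid swings.
- lid_front (a point): Middle of the lid's front lower edge, 194 mm in front of the hinge line, level with the hinge when closed; its rise above the box rim is the opening.
- lid_hinge (a joint): Lid angle in rad: 0 closed and sealed, grows as the lid opens upward (0.155 = front edge 30 mm up). The seal holds until about 15 to 22 N is pulled upward at the handle, then lets go suddenly at about 0.02 rad; after that only the lid's weight remains (about 2 to 3 N at the handle). If let go, the lid falls nearly shut (0 to 0.04 rad).
- bottle: Blue water bottle, 68 mm in diameter, 200 mm high, loose. Bystander. Origin under its centre.
- phone: Black phone lying flat, 75 x 155 x 9 mm, long side along its y, loose. Bystander. Origin under its centre.
- jar: Small clear jar with a red cap, 48 mm in diameter, 65 mm high, loose. Bystander. Origin under its centre.
Not all that is in view belongs to the job. Several things have the shape of the torch; the one meant has the colours described above.

How it is judged:
By the outcome, as a careful person would: the job done as asked, in the order asked, and still so for the second after the job is handed in, while the arm keeps its last pose, push and grip.
It also fails if it takes over 48 s, if anything falls off the work surface, if the arm or the gripper's body presses on something with over 40 N, if the wrist force passes 120 N, or if a joint passes its speed limit or range.

## Robot

A 6-joint arm with a two-finger parallel gripper is mounted at the origin on the work surface. World frame = base frame: x ahead of the robot, y to its left, z up, the work surface at z = 0. Lengths are in m, angles in rad, forces in N, time in s.
With the tool pointing down it reaches from about 0.375 to 0.75 m from the base axis. Payload 9 kg.
Tool frame: the origin (TCP) lies at the very end of the fingers, on their centre line; the grasp point (between the pads) lies env.grip_depth behind it (env.grip_depth is the distance from the TCP to the grasp point, in m); z points along the fingers, y is the line along which they close (so a half turn about z gives the same grasp; the last joint's range is limited). The gripper opens to 85 mm and grips with 20 to 120 N. Pads are 22 mm wide; open, the fingers measure 114 mm over their backs; the gripper's body (76 mm by 85 mm) begins 54 mm behind the grasp point. The pads swing forward as they close: fully open they stand 13 mm farther back than shut.
Start: joints at [0.97, 0.104, 0.097, 1.564, 0, 1.353], TCP at [0.224, 0.557, 0.231] pointing down, gripper open.
Joint ranges: [-2.99, 2.99], [-0.84, 1.86], [-1.1, 1.16], [-1.84, 2.11], [-1.51, 1.56], [-3.14, 3.14]. Speed limits (rad/s): [2.22, 2.22, 2.57, 3.14, 3.14, 3.14].

## Interface

Orientations are given as a rotation vector (axis times angle).
In Python, from cell import env, imaging, nets gives the robot as it stands. The module is installed in compiled form; this text tells all that it offers.
- The arm moves only by the tool drive_tool, never from a script. Its argument "series" is a list of rows, each an object of numbers: "dx", "dy", "dz": the shift along the tool's x, y, z normalised to -1 to 1, where 1 is 300 mm; "ax", "ay", "az": the turn, a rotation vector about the tool's x, y, z normalised to -1 to 1, where 1 is 60 degrees. A call has 1 to 12 rows; each row shifts and turns the commanded pose from where the row before left it, along the tool's axes as they then stand; what a row does not reach is not made up. A row lasts 1/8 s, in which the tool goes at most 62.5 mm and 10.7 degrees, less where a joint would pass 70% of its speed; a pose out of reach is approached as far as the arm can. A call with a number of a shift or a turn outside -1 to 1 is refused whole. A call with a gripper value outside its range is refused whole. "hand" is the opening, from -1 (shut) to 1 (fully open), so that 0 is half open, set as the call begins (left out, the last holds). The fingers move at their own pace and stop on an object; "grip_force" is the grip in N (left out, the last holds). Time passes only in rows, so rows that do not move let the fingers close. It gives the time, the measured TCP pose, the force, the opening and the grip force at its end, in the units of the state.
- env.state(): the state, without advancing time (a new reading comes with each control period).
- imaging.camera(name): name is "scene" or "top"; returns a dict with "color" (420x560x3 uint8, red, green, blue), "depth" (420x560 float32, m along the optical axis (not along the pixel's ray), 0 where there is no reading), "intrinsics" (3x3 intrinsics, pixels), "k1" (the pictures are not rectified: a ray, as slopes to the right and down, at radius r is drawn at 1 + k1 r^2 times it, then the intrinsics apply), "R" (3x3) and "t" (3): a world point X has camera coordinates R X + t. Camera axes: x right, y down, z forward; pixel columns grow to the right and rows downward; lengths in m; the calibration is good to about 2 mm. A picture is of the moment at which its call begins.
- env.close_job(): hands the job in; it is judged then, once.
Trained networks look in the newest picture that a camera, given by its name, has taken for a name from the list of things; names that differ only in an ending like _2 or _b are one class to them, and where a whole thing is asked for, a point or a joint stands for the part that bears it (a point fixed in the world has none). Each returns a list of dicts, best first, with "conf" (0 to 1); they miss things now and then, are a little off and sometimes report something else, mostly with a low value. They report only what shows in the picture. A call takes as long as a camera call. They do not tell look-alikes from the thing itself.
- nets.silhouettes(camera, thing): "pixels" (420x560 bool, what is visible of it) and "box" ([left, top, right, bottom] in pixels, round what is visible of it).
The state is a dict: "t": time; "joint_positions": joint angles; "joint_vel": joint speeds; "tau": joint torques, N m; "tcp_pos": TCP position; "eef_rot": TCP orientation; "ft_force": force on the tool from outside, world axes, zero at the start; "moment": the same for the moment, N m; "grip_width": finger opening in m; "grasp_force": force on a finger pad.
Only numpy, scipy, OpenCV 4.12 (cv2) and the standard library are available. Lean on these libraries where they do the work, as an engineer would, in place of code of your own. Each camera call takes 0.05 s, during which the arm holds its last target. There are 200 camera calls.

## Working session

There is one attempt and no reset: what is moved stays moved. The work goes in short steps, Python scripts to look and compute and a tool call to move; the robot and the scene stay as the last step left them, time stands still between calls to the robot, and variables do not carry over. Pictures are saved under pics/ and viewed, at most 10 in all, crops included, and the job is handed in when it is done.

Besides the shell and the picture viewer there is one more tool, called after "Request:" as name(argument=value, ...), one argument or row to a line, values as JSON. drive_tool: Moves the arm, as the interface text tells. Its arguments: {"type":"object","properties":{"series":{"type":"array","items":{"type":"object","properties":{"dx":{"type":"number"},"dy":{"type":"number"},"dz":{"type":"number"},"ax":{"type":"number"},"ay":{"type":"number"},"az":{"type":"number"}}}},"hand":{"type":"number"},"grip_force":{"type":"number"}},"required":["series"]}

```bash
mkdir -p pics; cat > h.py <<'E'
import numpy as np, cv2
from cell import env, imaging, nets
def cam(n,save=None):
    c=imaging.camera(n)
    if save: cv2.imwrite(f'pics/{save}.png',c['color'][:,:,::-1])
    return c
def slopes(c,uv):
    K=np.array(c['intrinsics']);uv=np.atleast_2d(np.float64(uv))
    return cv2.undistortPoints(uv[:,None],K,np.array([c['k1'],0,0,0,0.]))[:,0]
def cloud(c,mask):
    v,u=np.nonzero(mask&(c['depth']>0)); s=slopes(c,np.c_[u,v]); z=c['depth'][v,u]
    P=np.c_[s*z[:,None],z]
    return (P-c['t'])@np.array(c['R'])
def ray(c,uv):
    s=slopes(c,uv); d=np.c_[s,np.ones(len(s))]@np.array(c['R']); o=-np.array(c['R']).T@c['t']
    return o,d
def onplane(c,uv,z):
    o,d=ray(c,uv); return o+d*((z-o[2])/d[:,2])[:,None]
def tri(c1,p1,c2,p2):
    o1,d1=ray(c1,p1);o2,d2=ray(c2,p2);d1=d1[0];d2=d2[0]
    A=np.c_[d1,-d2];s=np.linalg.lstsq(A,o2-o1,rcond=None)[0]
    a=o1+s[0]*d1;b=o2+s[1]*d2
    return (a+b)/2,np.linalg.norm(a-b)
E
python3 - <<'E'
from h import *
for n in('scene','top'):
    c=cam(n,n+'0')
    print(n,-np.array(c['R']).T@c['t'],np.array(c['R'])[2])
    for th in('torch','rest','box','lid','lid_handle','bottle','phone','jar'):
        for r in nets.silhouettes(n,th)[:4]:
            P=cloud(c,r['pixels'])
            print(th,round(r['conf'],2),r['box'],np.median(P,0).round(3) if len(P) else None,P.min(0).round(3),P.max(0).round(3))
print(env.grip_depth,env.state())
E
```

```text
scene [ 1.37480109 -0.9743098   1.13817179] [-0.53241267  0.59458219 -0.60250209]
torch 0.95 [115.1, 256.2, 172.1, 270.2] [ 0.252 -0.34   0.022] [ 0.154 -0.409 -0.007] [ 0.311 -0.256  0.039]
torch 0.92 [197.2, 304.1, 239.3, 350.0] [ 0.614 -0.369  0.025] [ 0.501 -0.4   -0.006] [ 0.687 -0.315  0.04 ]
torch 0.61 [151.9, 284.1, 204.6, 303.0] [ 0.429 -0.359  0.024] [ 0.38  -0.427  0.008] [ 0.488 -0.283  0.037]
rest 0.82 [235.4, 259.8, 283.4, 306.6] [ 0.589 -0.181  0.008] [ 0.53  -0.238 -0.006] [ 0.63  -0.107  0.098]
box 0.76 [290.7, 187.1, 380.6, 265.4] [0.62  0.118 0.106] [ 0.388  0.042 -0.006] [0.7   0.415 0.164]
box 0.62 [289.2, 185.5, 380.0, 243.6] [0.599 0.152 0.109] [ 0.398  0.042 -0.006] [0.695 0.422 0.164]
lid 0.58 [290.1, 185.7, 380.3, 246.3] [0.599 0.152 0.109] [ 0.402  0.042 -0.006] [0.695 0.424 0.164]
lid 0.18 [146.4, 285.9, 208.0, 300.0] [ 0.431 -0.356  0.024] [ 0.345 -0.427 -0.006] [ 0.488 -0.268  0.037]
lid_handle 0.73 [285.9, 184.1, 381.1, 245.2] [0.598 0.151 0.109] [0.495 0.042 0.096] [0.695 0.289 0.164]
bottle 0.67 [368.8, 158.1, 390.6, 206.0] [0.602 0.403 0.105] [0.567 
[... 1995 characters left out ...]
.0187 {'t': 0.9, 'joint_positions': array([9.70302265e-01, 1.04056204e-01, 9.72696339e-02, 1.56388499e+00,
       2.75041390e-06, 1.35312540e+00]), 'joint_vel': array([-6.95917201e-04,  3.74854609e-04,  6.40246401e-05, -1.28076705e-03,
        1.51807623e-03,  3.23610575e-04]), 'tau': array([ 4.45269970e-04, -5.56756926e+01,  5.03771389e+01,  6.49408521e-04,
       -3.30922639e-04, -9.72691964e-06]), 'tcp_pos': array([0.2241149 , 0.55660243, 0.23133962]), 'eef_rot': array([5.97662931e-01, 3.08417046e+00, 1.81528702e-04]), 'ft_force': array([-0.22604898, -0.09764565,  0.31334668]), 'moment': array([ 0.02630728, -0.0573238 , -0.03935995]), 'grasp_force': 0.0, 'grip_width': 0.08581850623528103}
```

View pictures.

```bash
python3 - <<'E'
import cv2
a=cv2.imread('pics/scene0.png')[230:360,100:300]; b=cv2.imread('pics/top0.png')[90:340,150:460]
cv2.imwrite('pics/s0c.png',cv2.resize(a,None,fx=4,fy=4,interpolation=cv2.INTER_CUBIC))
cv2.imwrite('pics/t0c.png',cv2.resize(b,None,fx=2.4,fy=2.4,interpolation=cv2.INTER_CUBIC))
E
```

```text
(no output)
```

View pics/s0c.png

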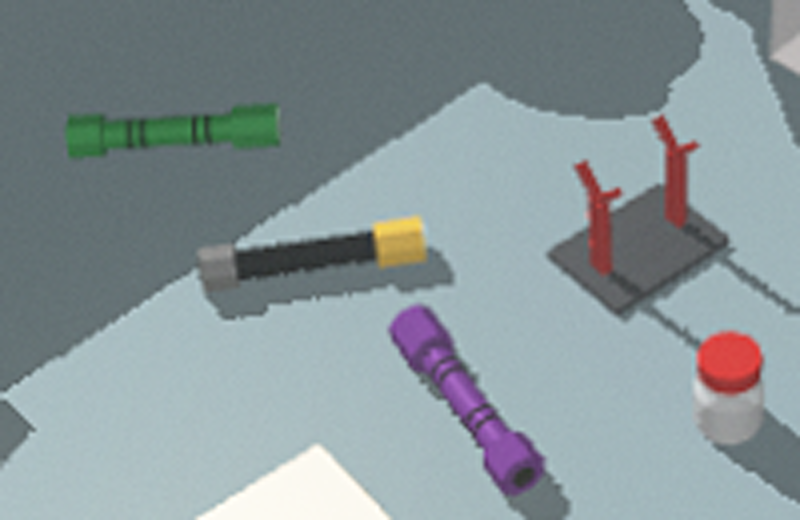

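View pics/t0c.png

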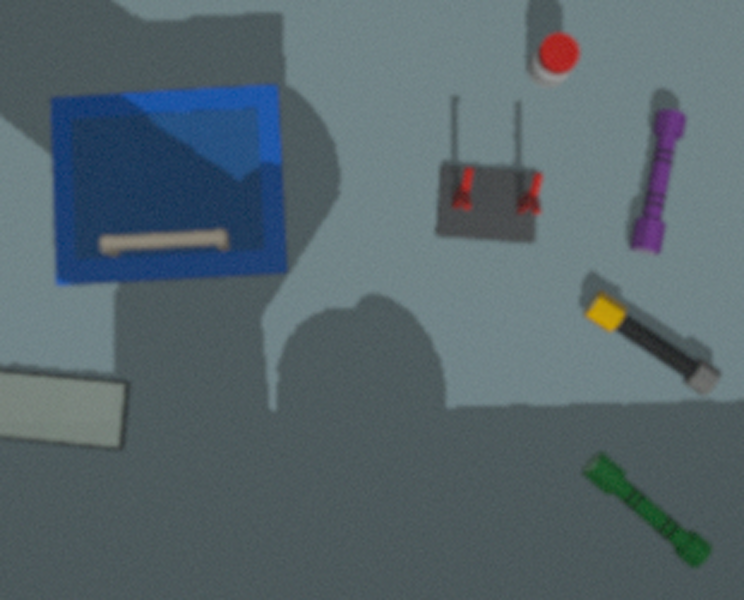

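```bash
cat > m.py <<'E'
from h import *
def colmask(c,lo,hi,box):
    h=cv2.cvtColor(c['color'],cv2.COLOR_RGB2HSV); m=cv2.inRange(h,lo,hi)>0
    k=np.zeros_like(m); k[box[1]:box[3],box[0]:box[2]]=1; return m&k
def cen(m): v,u=np.nonzero(m); return [u.mean(),v.mean()]
E
python3 - <<'E'
from m import *
T=cam('top');S=cam('scene')
def show(n,mt,ms):
    p,e=tri(T,cen(mt),S,cen(ms)); print(n,mt.sum(),ms.sum(),'tri',p.round(4),'gap',round(e,4),'cloud top',np.median(cloud(T,mt),0).round(4),'sc',np.median(cloud(S,ms),0).round(4)); return p
bt=(390,208,456,258);bs=(145,280,212,306)
y=show('yellow',colmask(T,(15,120,60),(35,255,255),bt),colmask(S,(15,100,60),(35,255,255),bs))
b=show('black',colmask(T,(0,0,0),(180,255,52),(398,212,450,256)),colmask(S,(0,0,0),(180,255,52),(158,284,196,302)))
print('dist',np.linalg.norm(y-b))
for n,c,bx in(('T',T,bt),('S',S,bs)):
    k=np.zeros(c['depth'].shape,bool);k[bx[1]:bx[3],bx[0]:bx[2]]=1
    P=cloud(c,k);P=P[P[:,2]>.012]; m=P[:,:2].mean(0);u=np.linalg.svd(P[:,:2]-m)[2][0];s=(P[:,:2]-m)@u
    print(n,'torch line',u,np.degrees(np.arctan2(u[1],u[0])),'ends mid',m+u*(np.percentile(s,1)+np.percentile(s,99))/2,np.ptp(np.percentile(s,[1,99])),P[:,2].max())
# rest
for n,c,bx in(('T',T,(325,155,380,195)),('S',S,(230,252,290,312))):
    m=colmask(c,(0,120,60),(8,255,255),bx)|colmask(c,(172,120,60),(180,255,255),bx)
    P=cloud(c,m);P=P[P[:,2]>.03];
    for lab,q in(('hi',P[P[:,1]>-.172]),('lo',P[P[:,1]<=-.172])): print(n,lab,len(q),q.mean(0).round(4),q.min(0).round(4),q.max(0).round(4))
    k=np.zeros(c['depth'].shape,bool);k[bx[1]:bx[3],bx[0]:bx[2]]=1
    g=k&(c['color'].max(2)<95)
    P=cloud(c,g); P=P[(abs(P[:,2]-.008)<.006)]; 
    uv=np.argwhere(g)[:,::-1]
    gg=cv2.morphologyEx(g.astype(np.uint8),cv2.MORPH_CLOSE,np.ones((5,5)));
    ct=max(cv2.findContours(cv2.morphologyEx(gg,cv2.MORPH_OPEN,np.ones((5,5))),cv2.RETR_EXTERNAL,cv2.CHAIN_APPROX_NONE)[0],key=cv2.contourArea)[:,0]
    W=onplane(c,ct,.008)[:,:2]; print(n,'base',cv2.minAreaRect(W.astype(np.float32)))
# lid and handle
for n,c,bx in(('T',T,(160,120,280,215)),('S',S,(285,180,385,270))):
    k=np.zeros(c['depth'].shape,bool);k[bx[1]:bx[3],bx[0]:bx[2]]=1
    P=cloud(c,k); h=P[(P[:,2]>.14)&(P[:,2]<.175)&(P[:,1]<.33)]; l=P[abs(P[:,2]-.108)<.008]
    r=cv2.minAreaRect(h[:,:2].astype(np.float32));u=np.linalg.svd(h[:,:2]-h[:,:2].mean(0))[2][0]
    print(n,'handle',h.mean(0).round(4),r,np.degrees(np.arctan2(u[1],u[0])),h[:,2].max()); print(n,'lid',cv2.minAreaRect(l[:,:2].astype(np.float32)),np.median(l[:,2]))
E
```

```text
yellow 168 126 tri [ 0.4602 -0.2998  0.0155] gap 0.0028 cloud top [ 0.4583 -0.297   0.0301] sc [ 0.4693 -0.3049  0.0255]
black 216 27 tri [ 0.4199 -0.361   0.0101] gap 0.0027 cloud top [ 0.4211 -0.3536  0.0259] sc [ 0.4258 -0.3681  0.0149]
dist 0.07347291785936147
T torch line [-0.57293004 -0.81960427] -124.95480035697653 ends mid [ 0.42476067 -0.34713075] 0.15927158415281195 0.037916651722988776
S torch line [-0.5789151  -0.81538783] -125.3742725865694 ends mid [ 0.4321589  -0.35449121] 0.1600924111938268 0.03745450251006278
T hi 72 [ 0.5865 -0.1375  0.082 ] [ 0.565  -0.1433  0.037 ] [ 0.6054 -0.1332  0.1017]
T lo 65 [ 0.5805 -0.2085  0.0784] [ 0.5593 -0.2139  0.0322] [ 0.5995 -0.2046  0.1   ]
T base ((0.5841971635818481, -0.17316558957099915), (0.10836251825094223, 0.08131104707717896), 85.24811553955078)
S hi 78 [ 0.5888 -0.1427  0.0655] [ 0.5681 -0.1493  0.03  ] [ 0.6084 -0.1354  0.0985]
S lo 83 [ 0.5826 -0.2144  0.0672] [ 0.5614 -0.2212  0.0312] [ 0.6029 -0.2061  0.0979]
S base ((0.6095736622810364, -0.2175854742527008), (0.020069358870387077, 0.02753915637731552), 44.08272933959961)
T handle [0.5291 0.1646 0.1571] ((0.5295525193214417, 0.16532549262046814), (0.015473946928977966, 0.12035343796014786), 2.113210678100586) 92.29132010583217 0.1635042428203357
T lid ((0.5927353501319885, 0.16779281198978424), (0.19444087147712708, 0.23475515842437744), 2.197869300842285) 0.11015304656592537
S handle [0.5331 0.1563 0.1538] ((0.5293259024620056, 0.16195935010910034), (0.0207940936088562, 0.1267426609992981), 1.3785094022750854) -88.15666658909153 0.1622688974631915
S lid ((0.5896285772323608, 0.22582672536373138), (0.19982725381851196, 0.3645752966403961), 2.4496161937713623) 0.10910477770230709
```

Request:
drive_tool(
  series=[
    {"az": 0.156},
    {"az": 0.156},
    {"az": 0.156},
    {"az": 0.156},
    {"az": 0.156},
    {"az": 0.156},
    {"az": 0.156},
    {"az": 0.156},
    {"az": 0.156},
    {"az": 0.156},
    {"az": 0.156},
    {},
  ],
  hand=1,
)

```text
schema error: expected keys dx, dy, dz, ax, ay, az
```

```bash
cat > g.py <<'E'
# usage: g.py yawx_deg x y z [x y z ...] : tool-frame legs, normalised, rows needed at 40mm
import sys
from h import *
from scipy.spatial.transform import Rotation as Ro
s=env.state();R=Ro.from_rotvec(s['eef_rot']).as_matrix();p=s['tcp_pos'];a=list(map(float,sys.argv[1:]))
y=np.degrees(np.arctan2(R[1,0],R[0,0]));print('t',s['t'],'p',p.round(4),'yawx',y.round(2),'zax',R[:,2].round(4),'w',s['grip_width'],s['grasp_force'],'F',s['ft_force'].round(1),'q6',s['joint_positions'][5].round(2))
print('az',-((a[0]-y+180)%360-180)/60)
for q in np.reshape(a[1:],(-1,3)):
    d=R.T@(q-p)/.3; print(q,'leg',d.round(4),'rows@40mm',np.linalg.norm(d)*.3/.04);p=q
E
python3 g.py 55 .42 .15 .27 .4235 -.354 .15 .4235 -.354 .003
```

```text
t 1.0 p [0.2241 0.5566 0.2313] yawx 158.07 zax [ 1.e-04  0.e+00 -1.e+00] w 0.0858336445743759 0.0 F [-1.  -0.9 -0.4] q6 1.35
az 1.717791020259961
[0.42 0.15 0.27] leg [-1.1119 -1.0133 -0.1289] rows@40mm 11.32409196857381
[ 0.4235 -0.354   0.15  ] leg [-0.6383 -1.5541  0.3999] rows@40mm 12.952515441025339
[ 0.4235 -0.354   0.003 ] leg [ 0.   -0.    0.49] rows@40mm 3.6749999999999985
```

Request:
drive_tool(
  series=[
    {"dx": 0,"dy": 0,"dz": 0,"ax": 0,"ay": 0,"az": 0.156},
    {"dx": 0,"dy": 0,"dz": 0,"ax": 0,"ay": 0,"az": 0.156},
    {"dx": 0,"dy": 0,"dz": 0,"ax": 0,"ay": 0,"az": 0.156},
    {"dx": 0,"dy": 0,"dz": 0,"ax": 0,"ay": 0,"az": 0.156},
    {"dx": 0,"dy": 0,"dz": 0,"ax": 0,"ay": 0,"az": 0.156},
    {"dx": 0,"dy": 0,"dz": 0,"ax": 0,"ay": 0,"az": 0.156},
    {"dx": 0,"dy": 0,"dz": 0,"ax": 0,"ay": 0,"az": 0.156},
    {"dx": 0,"dy": 0,"dz": 0,"ax": 0,"ay": 0,"az": 0.156},
    {"dx": 0,"dy": 0,"dz": 0,"ax": 0,"ay": 0,"az": 0.156},
    {"dx": 0,"dy": 0,"dz": 0,"ax": 0,"ay": 0,"az": 0.156},
    {"dx": 0,"dy": 0,"dz": 0,"ax": 0,"ay": 0,"az": 0.156},
  ],
  hand=1,
)

```text
t: 2.38
tcp_pos: [0.2261, 0.5552, 0.2314]
eef_rot: [-2.781, -1.456, 0.001]
ft_force: [0.3, -0.4, 0.0]
grip_width: 0.0855
grasp_force: 0.0
```

```bash
python3 g.py 55 .42 .15 .27 .4235 -.354 .15 .4235 -.354 .003
```

```text
t 2.375 p [0.2261 0.5552 0.2314] yawx 55.27 zax [-0.0016  0.0013 -1.    ] w 0.08552821443311691 0.0 F [ 0.3 -0.4  0. ] q6 3.14
az 0.0045818814243233415
[0.42 0.15 0.27] leg [-0.742   1.3004 -0.1316] rows@40mm 11.27197470511864
[ 0.4235 -0.354   0.15  ] leg [-1.3742  0.9674  0.3978] rows@40mm 12.952515441025344
[ 0.4235 -0.354   0.003 ] leg [-1.0e-04  1.0e-03  4.9e-01] rows@40mm 3.674999999999999
```

Request:
drive_tool(
  series=[
    {"dx": -0.062,"dy": 0.108,"dz": -0.011,"ax": 0,"ay": 0,"az": 0},
    {"dx": -0.062,"dy": 0.108,"dz": -0.011,"ax": 0,"ay": 0,"az": 0},
    {"dx": -0.062,"dy": 0.108,"dz": -0.011,"ax": 0,"ay": 0,"az": 0},
    {"dx": -0.062,"dy": 0.108,"dz": -0.011,"ax": 0,"ay": 0,"az": 0},
    {"dx": -0.062,"dy": 0.108,"dz": -0.011,"ax": 0,"ay": 0,"az": 0},
    {"dx": -0.062,"dy": 0.108,"dz": -0.011,"ax": 0,"ay": 0,"az": 0},
    {"dx": -0.062,"dy": 0.108,"dz": -0.011,"ax": 0,"ay": 0,"az": 0},
    {"dx": -0.062,"dy": 0.108,"dz": -0.011,"ax": 0,"ay": 0,"az": 0},
    {"dx": -0.062,"dy": 0.108,"dz": -0.011,"ax": 0,"ay": 0,"az": 0},
    {"dx": -0.062,"dy": 0.108,"dz": -0.011,"ax": 0,"ay": 0,"az": 0},
    {"dx": -0.062,"dy": 0.108,"dz": -0.011,"ax": 0,"ay": 0,"az": 0},
    {"dx": -0.062,"dy": 0.108,"dz": -0.011,"ax": 0,"ay": 0,"az": 0},
  ],
)

```text
t: 3.88
tcp_pos: [0.4196, 0.1493, 0.2704]
eef_rot: [-2.781, -1.458, 0.0]
ft_force: [0.1, -0.3, 0.1]
grip_width: 0.0852
grasp_force: 0.0
```

Request:
drive_tool(
  series=[
    {"dx": -0.115,"dy": 0.081,"dz": 0.025,"ax": 0,"ay": 0,"az": 0},
    {"dx": -0.115,"dy": 0.081,"dz": 0.025,"ax": 0,"ay": 0,"az": 0},
    {"dx": -0.115,"dy": 0.081,"dz": 0.025,"ax": 0,"ay": 0,"az": 0},
    {"dx": -0.115,"dy": 0.081,"dz": 0.025,"ax": 0,"ay": 0,"az": 0},
    {"dx": -0.115,"dy": 0.081,"dz": 0.025,"ax": 0,"ay": 0,"az": 0},
    {"dx": -0.115,"dy": 0.081,"dz": 0.025,"ax": 0,"ay": 0,"az": 0},
    {"dx": -0.115,"dy": 0.081,"dz": 0.025,"ax": 0,"ay": 0,"az": 0},
    {"dx": -0.115,"dy": 0.081,"dz": 0.025,"ax": 0,"ay": 0,"az": 0},
    {"dx": -0.115,"dy": 0.081,"dz": 0.025,"ax": 0,"ay": 0,"az": 0},
    {"dx": -0.115,"dy": 0.081,"dz": 0.025,"ax": 0,"ay": 0,"az": 0},
    {"dx": -0.115,"dy": 0.081,"dz": 0.025,"ax": 0,"ay": 0,"az": 0},
    {"dx": -0.115,"dy": 0.081,"dz": 0.025,"ax": 0,"ay": 0,"az": 0},
  ],
)

```text
t: 5.38
tcp_pos: [0.4233, -0.3573, 0.1794]
eef_rot: [-2.781, -1.458, 0.001]
ft_force: [0.1, 0.4, -0.3]
grip_width: 0.0851
grasp_force: 0.0
```

```bash
python3 g.py 55 .4235 -.354 .15 .4235 -.354 .003
```

```text
t 5.375 p [ 0.4233 -0.3573  0.1794] yawx 55.34 zax [-0.0013  0.001  -1.    ] w 0.08513624508897795 0.0 F [ 0.1  0.4 -0.3] q6 1.24
az 0.005585491031229613
[ 0.4235 -0.354   0.15  ] leg [ 0.0094 -0.0057  0.0978] rows@40mm 0.7384506197368893
[ 0.4235 -0.354   0.003 ] leg [-0.      0.0008  0.49  ] rows@40mm 3.674999999999999
```

Request:
drive_tool(
  series=[
    {"dx": 0.009,"dy": -0.006,"dz": 0.098,"ax": 0,"ay": 0,"az": 0.005},
    {"dx": 0,"dy": 0,"dz": 0.1,"ax": 0,"ay": 0,"az": 0},
    {"dx": 0,"dy": 0,"dz": 0.1,"ax": 0,"ay": 0,"az": 0},
    {"dx": 0,"dy": 0,"dz": 0.1,"ax": 0,"ay": 0,"az": 0},
    {"dx": 0,"dy": 0,"dz": 0.1,"ax": 0,"ay": 0,"az": 0},
    {"dx": 0,"dy": 0,"dz": 0.06,"ax": 0,"ay": 0,"az": 0},
    {"dx": 0,"dy": 0,"dz": 0.026,"ax": 0,"ay": 0,"az": 0},
    {"dx": 0,"dy": 0,"dz": 0,"ax": 0,"ay": 0,"az": 0},
  ],
)

```text
t: 6.38
tcp_pos: [0.4233, -0.3524, 0.0045]
eef_rot: [-2.784, -1.451, 0.001]
ft_force: [-0.5, -0.5, 1.3]
grip_width: 0.0857
grasp_force: 0.0
```

Request:
drive_tool(
  series=[
    {"dx": 0,"dy": 0,"dz": 0,"ax": 0,"ay": 0,"az": 0},
    {"dx": 0,"dy": 0,"dz": 0,"ax": 0,"ay": 0,"az": 0},
    {"dx": 0,"dy": 0,"dz": 0,"ax": 0,"ay": 0,"az": 0},
    {"dx": 0,"dy": 0,"dz": 0,"ax": 0,"ay": 0,"az": 0},
    {"dx": 0,"dy": 0,"dz": 0,"ax": 0,"ay": 0,"az": 0},
    {"dx": 0,"dy": 0,"dz": 0,"ax": 0,"ay": 0,"az": 0},
  ],
  hand=-1,
  grip_force=40,
)

```text
t: 7.12
tcp_pos: [0.4235, -0.3526, 0.0048]
eef_rot: [-2.785, -1.451, 0.001]
ft_force: [-0.4, 1.0, 5.7]
grip_width: 0.0202
grasp_force: 39.3
```

Request:
drive_tool(
  series=[
    {"dx": 0,"dy": 0,"dz": -0.05,"ax": 0,"ay": 0,"az": 0},
    {"dx": 0,"dy": 0,"dz": -0.1,"ax": 0,"ay": 0,"az": 0},
    {"dx": 0,"dy": 0,"dz": -0.12,"ax": 0,"ay": 0,"az": 0},
    {"dx": 0,"dy": 0,"dz": -0.12,"ax": 0,"ay": 0,"az": 0},
    {"dx": 0,"dy": 0,"dz": -0.1,"ax": 0,"ay": 0,"az": -0.1},
    {"dx": 0,"dy": 0,"dz": 0,"ax": 0,"ay": 0,"az": -0.15},
    {"dx": 0,"dy": 0,"dz": 0,"ax": 0,"ay": 0,"az": -0.15},
    {"dx": 0,"dy": 0,"dz": 0,"ax": 0,"ay": 0,"az": -0.104},
    {"dx": 0,"dy": 0,"dz": 0,"ax": 0,"ay": 0,"az": 0},
  ],
)

```text
t: 8.25
tcp_pos: [0.4233, -0.3524, 0.1516]
eef_rot: [-2.31, -2.126, 0.001]
ft_force: [-0.8, -0.0, -1.0]
grip_width: 0.0204
grasp_force: 39.4
```

```bash
python3 g.py 85.25 .585 -.174 .15 .585 -.174 .084; python3 - <<'E'
from m import *
T=cam('top','t1');S=cam('scene','s1')
mt=colmask(T,(15,120,60),(35,255,255),(370,150,470,280));ms=colmask(S,(15,100,60),(35,255,255),(120,230,230,320))
print('yellow',mt.sum(),ms.sum(),tri(T,cen(mt),S,cen(ms)))
a=T['color'][150:290,340:470];b=S['color'][210:330,110:290]
o=np.zeros((480,760,3),np.uint8);a=cv2.resize(a,None,fx=2.8,fy=2.8);b=cv2.resize(b,None,fx=2.2,fy=2.2)
o[:a.shape[0],:a.shape[1]]=a;o[:b.shape[0],364:364+b.shape[1]]=b[:,:396];cv2.imwrite('pics/c1.png',o[:,:,::-1])
E
```

```text
t 8.25 p [ 0.4233 -0.3524  0.1516] yawx 85.24 zax [-0.0018  0.0014 -1.    ] w 0.020377578918852963 39.361554980278015 F [-0.8 -0.  -1. ] q6 0.72
az -0.00014599519198554844
[ 0.585 -0.174  0.15 ] leg [0.6372 0.4877 0.0054] rows@40mm 6.018328818118196
[ 0.585 -0.174  0.084] leg [-0.0003  0.0004  0.22  ] rows@40mm 1.649999999999999
yellow 210 140 (array([ 0.42874082, -0.28739525,  0.16526483]), np.float64(0.006428180634011238))
```

View pics/c1.png

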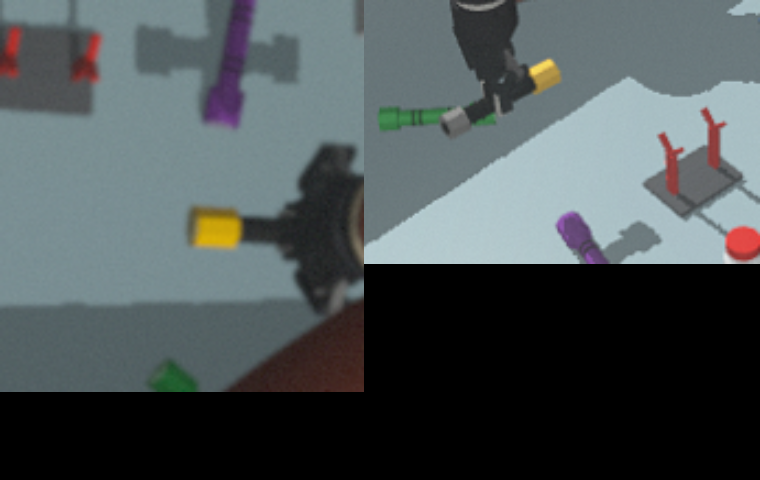

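Request:
drive_tool(
  series=[
    {"dx": 0.05,"dy": 0.04,"dz": 0,"ax": 0,"ay": 0,"az": 0},
    {"dx": 0.09,"dy": 0.07,"dz": 0,"ax": 0,"ay": 0,"az": 0},
    {"dx": 0.1,"dy": 0.076,"dz": 0,"ax": 0,"ay": 0,"az": 0},
    {"dx": 0.1,"dy": 0.076,"dz": 0,"ax": 0,"ay": 0,"az": 0},
    {"dx": 0.1,"dy": 0.076,"dz": 0,"ax": 0,"ay": 0,"az": 0},
    {"dx": 0.1,"dy": 0.076,"dz": 0,"ax": 0,"ay": 0,"az": 0},
    {"dx": 0.06,"dy": 0.046,"dz": 0,"ax": 0,"ay": 0,"az": 0},
    {"dx": 0.034,"dy": 0.026,"dz": 0,"ax": 0,"ay": 0,"az": 0},
    {"dx": 0,"dy": 0,"dz": 0,"ax": 0,"ay": 0,"az": 0},
  ],
)

```text
t: 9.48
tcp_pos: [0.5847, -0.1742, 0.1512]
eef_rot: [-2.308, -2.128, 0.001]
ft_force: [-0.4, -0.6, -1.5]
grip_width: 0.0208
grasp_force: 39.4
```

```bash
python3 g.py 85.25 .5845 -.175 .105  .5845 -.175 .084; python3 - <<'E'
from m import *
T=cam('top','t2');S=cam('scene','s2')
a=T['color'][120:240,310:410];b=S['color'][200:320,210:310]
o=np.hstack([cv2.resize(a,(400,480)),cv2.resize(b,(400,480))]);cv2.imwrite('pics/c2.png',o[:,:,::-1])
E
```

```text
t 9.475 p [ 0.5847 -0.1742  0.1512] yawx 85.33 zax [-0.0018  0.0013 -1.    ] w 0.02081279715381629 39.36656355857849 F [-0.4 -0.6 -1.5] q6 1.15
az 0.0013245297567313703
[ 0.5845 -0.175   0.105 ] leg [-3.000e-03 -1.000e-04  1.539e-01] rows@40mm 1.1546207820353807
[ 0.5845 -0.175   0.084 ] leg [-0.0001  0.0001  0.07  ] rows@40mm 0.5249999999999999
```

View pics/c2.png

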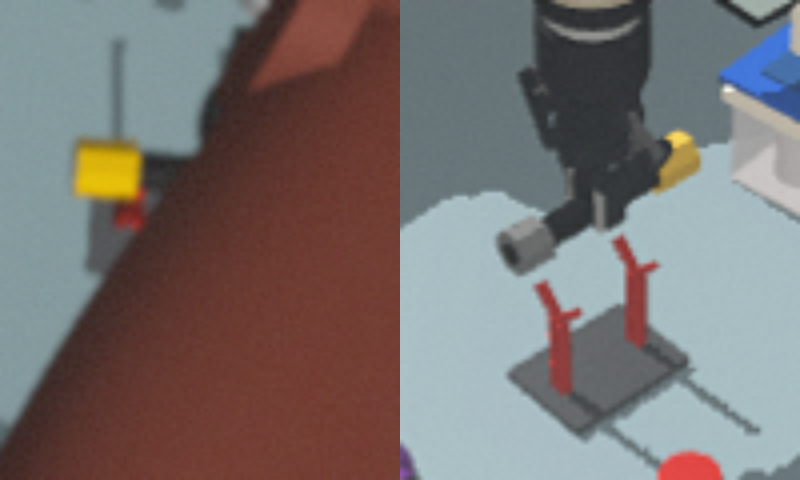

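Request:
drive_tool(
  series=[
    {"dx": -0.003,"dy": 0,"dz": 0.06,"ax": 0,"ay": 0,"az": 0},
    {"dx": 0,"dy": 0,"dz": 0.06,"ax": 0,"ay": 0,"az": 0},
    {"dx": 0,"dy": 0,"dz": 0.034,"ax": 0,"ay": 0,"az": 0},
    {"dx": 0,"dy": 0,"dz": 0.03,"ax": 0,"ay": 0,"az": 0},
    {"dx": 0,"dy": 0,"dz": 0.015,"ax": 0,"ay": 0,"az": 0},
    {"dx": 0,"dy": 0,"dz": 0,"ax": 0,"ay": 0,"az": 0},
  ],
)

```text
t: 10.32
tcp_pos: [0.5842, -0.1757, 0.0915]
eef_rot: [-2.309, -2.127, 0.001]
ft_force: [0.2, 0.9, -0.9]
grip_width: 0.0206
grasp_force: 39.4
```

Request:
drive_tool(
  series=[
    {"dx": 0,"dy": 0,"dz": 0.01,"ax": 0,"ay": 0,"az": 0},
    {"dx": 0,"dy": 0,"dz": 0.01,"ax": 0,"ay": 0,"az": 0},
    {"dx": 0,"dy": 0,"dz": 0,"ax": 0,"ay": 0,"az": 0},
  ],
)

```text
t: 10.7
tcp_pos: [0.5841, -0.1757, 0.0853]
eef_rot: [-2.309, -2.127, 0.001]
ft_force: [0.2, -0.5, -1.1]
grip_width: 0.0209
grasp_force: 39.4
```

```bash
python3 g.py 85.25 .5845 -.175 .084; python3 - <<'E'
from m import *
S=cam('scene','s3')
b=S['color'][200:320,200:320]
cv2.imwrite('pics/c3.png',cv2.resize(b,(600,600))[:,:,::-1])
E
```

```text
t 10.7 p [ 0.5841 -0.1757  0.0853] yawx 85.28 zax [-0.0019  0.0014 -1.    ] w 0.020864900719356688 39.376652240753174 F [ 0.2 -0.5 -1.1] q6 1.15
az 0.0005519605169951092
[ 0.5845 -0.175   0.084 ] leg [0.0025 0.0011 0.0044] rows@40mm 0.0389622769182647
```

View pics/c3.png

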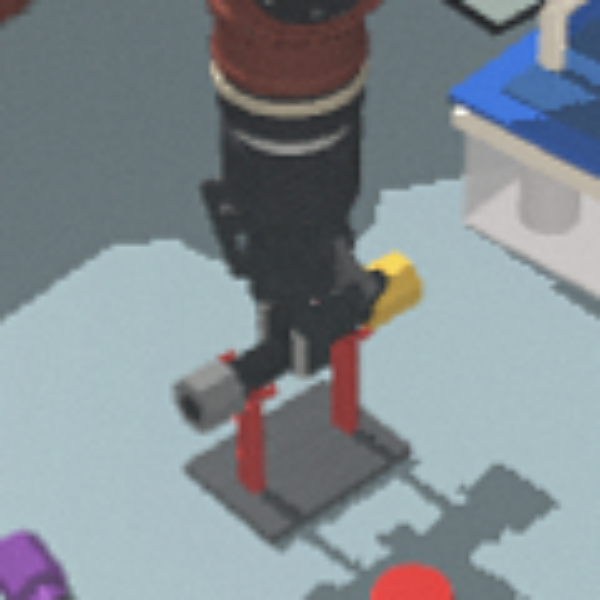

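Request:
drive_tool(
  series=[
    {"dx": 0,"dy": 0,"dz": 0.005,"ax": 0,"ay": 0,"az": 0},
    {"dx": 0,"dy": 0,"dz": 0,"ax": 0,"ay": 0,"az": 0},
  ],
)

```text
t: 11.0
tcp_pos: [0.5843, -0.1759, 0.0843]
eef_rot: [-2.31, -2.127, 0.0]
ft_force: [-1.1, -0.1, 0.6]
grip_width: 0.0206
grasp_force: 39.7
```

Request:
drive_tool(
  series=[
    {"dx": 0,"dy": 0,"dz": 0.007,"ax": 0,"ay": 0,"az": 0},
    {"dx": 0,"dy": 0,"dz": 0,"ax": 0,"ay": 0,"az": 0},
  ],
)

```text
t: 11.25
tcp_pos: [0.5844, -0.1759, 0.084]
eef_rot: [-2.31, -2.128, 0.0]
ft_force: [-6.9, 2.6, 14.9]
grip_width: 0.0203
grasp_force: 40.9
```

Request:
drive_tool(
  series=[
    {"dx": 0,"dy": 0,"dz": -0.003,"ax": 0,"ay": 0,"az": 0},
    {"dx": 0,"dy": 0,"dz": 0,"ax": 0,"ay": 0,"az": 0},
  ],
)

```text
t: 11.5
tcp_pos: [0.5844, -0.1759, 0.0841]
eef_rot: [-2.31, -2.127, 0.0]
ft_force: [-4.0, 1.4, 8.9]
grip_width: 0.0205
grasp_force: 40.2
```

Request:
drive_tool(
  series=[
    {"dx": 0,"dy": 0,"dz": 0,"ax": 0,"ay": 0,"az": 0},
    {"dx": 0,"dy": 0,"dz": 0,"ax": 0,"ay": 0,"az": 0},
    {"dx": 0,"dy": 0,"dz": 0,"ax": 0,"ay": 0,"az": 0},
    {"dx": 0,"dy": 0,"dz": 0,"ax": 0,"ay": 0,"az": 0},
    {"dx": 0,"dy": 0,"dz": 0,"ax": 0,"ay": 0,"az": 0},
    {"dx": 0,"dy": 0,"dz": 0,"ax": 0,"ay": 0,"az": 0},
  ],
  hand=0.5,
)

```text
t: 12.25
tcp_pos: [0.5842, -0.1758, 0.0829]
eef_rot: [-2.309, -2.127, 0.001]
ft_force: [0.2, 0.8, -0.9]
grip_width: 0.0639
grasp_force: 0.0
```

Request:
drive_tool(
  series=[
    {"dx": 0,"dy": 0,"dz": -0.03,"ax": 0,"ay": 0,"az": 0},
    {"dx": 0,"dy": 0,"dz": -0.06,"ax": 0,"ay": 0,"az": 0},
    {"dx": 0,"dy": 0,"dz": -0.1,"ax": 0,"ay": 0,"az": 0},
    {"dx": 0,"dy": 0,"dz": -0.12,"ax": 0,"ay": 0,"az": 0},
    {"dx": 0,"dy": 0,"dz": -0.12,"ax": 0,"ay": 0,"az": 0},
    {"dx": 0,"dy": 0,"dz": -0.1,"ax": 0,"ay": 0,"az": 0},
    {"dx": 0,"dy": 0,"dz": -0.05,"ax": 0,"ay": 0,"az": -0.11},
  ],
  hand=1,
)

```text
t: 13.12
tcp_pos: [0.5851, -0.1763, 0.2608]
eef_rot: [2.181, 2.259, 0.001]
ft_force: [-0.3, 0.0, 0.3]
grip_width: 0.0855
grasp_force: 0.0
```

```bash
python3 g.py 92.2 .45 0 .25 .53 .164 .25 .53 .164 .136; python3 - <<'E'
from m import *
T=cam('top','t4');S=cam('scene','s4')
mt=colmask(T,(15,120,60),(35,255,255),(310,120,400,220));ms=colmask(S,(15,100,60),(35,255,255),(210,220,310,320))
print('yellow',mt.sum(),ms.sum(),tri(T,cen(mt),S,cen(ms)) if mt.sum()>30 else '')
a=T['color'][120:240,310:410];b=S['color'][200:320,210:310]
o=np.hstack([cv2.resize(a,(400,480)),cv2.resize(b,(400,480))]);cv2.imwrite('pics/c4.png',o[:,:,::-1])
E
```

```text
t 13.125 p [ 0.5851 -0.1763  0.2608] yawx 92.01 zax [ 2.e-03 -8.e-04 -1.e+00] w 0.08548462627487952 0.0 F [-0.3  0.   0.3] q6 1.03
az -0.0031599183491162345
[0.45 0.   0.25] leg [ 0.6033 -0.4297  0.0345] rows@40mm 5.5607223362585065
[0.53  0.164 0.25 ] leg [5.370e-01 2.857e-01 1.000e-04] rows@40mm 4.561797891182818
[0.53  0.164 0.136] leg [ 3.0e-04 -7.0e-04  3.8e-01] rows@40mm 2.8500000000000005
yellow 200 126 (array([ 0.58901778, -0.10978471,  0.09676198]), np.float64(0.00598683975687298))
```

View pics/c4.png

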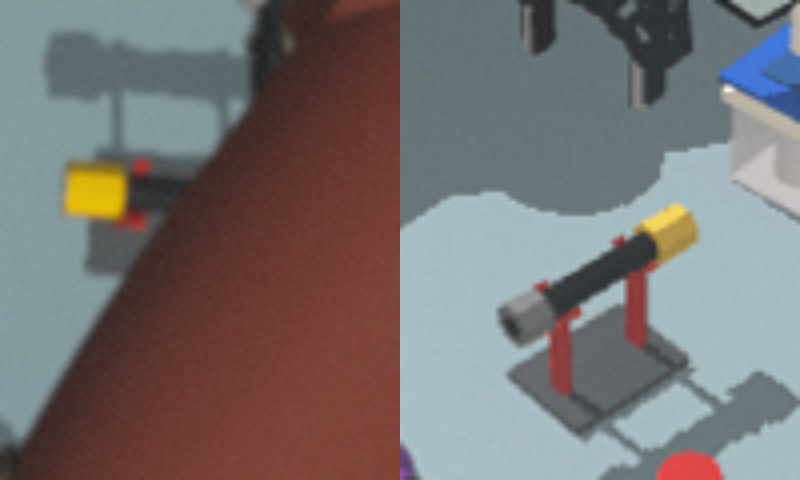

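Request:
drive_tool(
  series=[
    {"dx": 0.06,"dy": -0.01,"dz": 0,"ax": 0,"ay": 0,"az": -0.003},
    {"dx": 0.12,"dy": -0.015,"dz": 0,"ax": 0,"ay": 0,"az": 0},
    {"dx": 0.14,"dy": -0.018,"dz": 0.005,"ax": 0,"ay": 0,"az": 0},
    {"dx": 0.14,"dy": -0.018,"dz": 0.005,"ax": 0,"ay": 0,"az": 0},
    {"dx": 0.14,"dy": -0.018,"dz": 0.005,"ax": 0,"ay": 0,"az": 0},
    {"dx": 0.14,"dy": -0.018,"dz": 0.005,"ax": 0,"ay": 0,"az": 0},
    {"dx": 0.14,"dy": -0.018,"dz": 0.005,"ax": 0,"ay": 0,"az": 0},
    {"dx": 0.14,"dy": -0.017,"dz": 0.005,"ax": 0,"ay": 0,"az": 0},
    {"dx": 0.08,"dy": -0.01,"dz": 0.005,"ax": 0,"ay": 0,"az": 0},
    {"dx": 0.04,"dy": -0.005,"dz": 0,"ax": 0,"ay": 0,"az": 0},
    {"dx": 0,"dy": 0,"dz": 0,"ax": 0,"ay": 0,"az": 0},
  ],
)

```text
t: 14.6
tcp_pos: [0.5276, 0.1648, 0.2465]
eef_rot: [-2.179, -2.26, 0.001]
ft_force: [-0.3, 0.2, -0.3]
grip_width: 0.0855
grasp_force: 0.0
```

```bash
python3 g.py 92.2 .53 .164 .133; python3 - <<'E'
from m import *
T=cam('top','t5');S=cam('scene','s5')
for n,c,bx in(('T',T,(160,120,280,215)),('S',S,(285,180,385,270))):
    m=colmask(c,(0,0,110),(40,90,255),bx); P=cloud(c,m); P=P[(P[:,2]>.14)&(P[:,2]<.175)]
    print(n,len(P),P.mean(0) if len(P) else '',P.min(0),P.max(0))
o=np.hstack([cv2.resize(T['color'][110:230,150:290],(400,343)),cv2.resize(S['color'][150:270,280:400],(343,343))]);cv2.imwrite('pics/c5.png',o[:,:,::-1])
E
```

```text
t 14.6 p [0.5276 0.1648 0.2465] yawx 92.09 zax [-0.0023  0.0011 -1.    ] w 0.08549866278079239 0.0 F [-0.3  0.2 -0.3] q6 1.6
az -0.0017829115946857617
[0.53  0.164 0.133] leg [-0.0035  0.0089  0.3783] rows@40mm 2.838311957834499
T 158 [0.52953198 0.13588577 0.15720646] [0.52339961 0.10552549 0.14150184] [0.53663516 0.17015973 0.16388599]
S 130 [0.53313871 0.15590074 0.15369965] [0.51871812 0.09873151 0.14000042] [0.54260849 0.22187638 0.16207825]
```

View pics/c5.png

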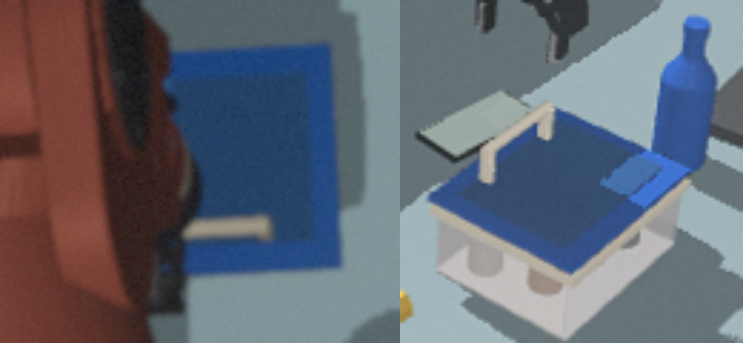

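Request:
drive_tool(
  series=[
    {"dx": -0.003,"dy": 0.009,"dz": 0.05,"ax": 0,"ay": 0,"az": 0},
    {"dx": 0,"dy": 0,"dz": 0.1,"ax": 0,"ay": 0,"az": 0},
    {"dx": 0,"dy": 0,"dz": 0.1,"ax": 0,"ay": 0,"az": 0},
    {"dx": 0,"dy": 0,"dz": 0.08,"ax": 0,"ay": 0,"az": 0},
    {"dx": 0,"dy": 0,"dz": 0.045,"ax": 0,"ay": 0,"az": 0},
    {"dx": 0,"dy": 0,"dz": 0,"ax": 0,"ay": 0,"az": 0},
  ],
)

```text
t: 15.45
tcp_pos: [0.5301, 0.1631, 0.1332]
eef_rot: [-2.18, -2.258, 0.003]
ft_force: [0.2, 0.3, -0.2]
grip_width: 0.0852
grasp_force: 0.0
```

Request:
drive_tool(
  series=[
    {"dx": 0,"dy": 0,"dz": 0,"ax": 0,"ay": 0,"az": 0},
    {"dx": 0,"dy": 0,"dz": 0,"ax": 0,"ay": 0,"az": 0},
    {"dx": 0,"dy": 0,"dz": 0,"ax": 0,"ay": 0,"az": 0},
    {"dx": 0,"dy": 0,"dz": 0,"ax": 0,"ay": 0,"az": 0},
    {"dx": 0,"dy": 0,"dz": 0,"ax": 0,"ay": 0,"az": 0},
    {"dx": 0,"dy": 0,"dz": 0,"ax": 0,"ay": 0,"az": 0},
  ],
  hand=-1,
  grip_force=70,
)

```text
t: 16.2
tcp_pos: [0.5312, 0.1636, 0.1349]
eef_rot: [-2.18, -2.26, -0.001]
ft_force: [1.8, 0.1, 3.5]
grip_width: 0.0114
grasp_force: 68.2
```

Request:
drive_tool(
  series=[
    {"dx": 0,"dy": 0.003,"dz": -0.005,"ax": 0,"ay": 0,"az": 0},
    {"dx": 0,"dy": 0.002,"dz": -0.005,"ax": 0,"ay": 0,"az": 0},
    {"dx": 0,"dy": 0,"dz": 0,"ax": 0,"ay": 0,"az": 0},
  ],
)

```text
t: 16.58
tcp_pos: [0.5315, 0.1636, 0.1362]
eef_rot: [-2.179, -2.259, 0.003]
ft_force: [1.7, 1.1, -9.2]
grip_width: 0.0118
grasp_force: 68.4
```

Request:
drive_tool(
  series=[
    {"dx": 0,"dy": 0.002,"dz": -0.005,"ax": 0,"ay": 0,"az": 0},
    {"dx": 0,"dy": 0.002,"dz": -0.005,"ax": 0,"ay": 0,"az": 0},
    {"dx": 0,"dy": 0,"dz": 0,"ax": 0,"ay": 0,"az": 0},
  ],
)

```text
t: 16.95
tcp_pos: [0.5331, 0.1637, 0.1407]
eef_rot: [-2.179, -2.259, 0.001]
ft_force: [-2.7, 0.4, -4.3]
grip_width: 0.0117
grasp_force: 70.3
```

Request:
drive_tool(
  series=[
    {"dx": 0,"dy": 0.004,"dz": -0.009,"ax": 0,"ay": 0,"az": 0},
    {"dx": 0,"dy": 0.004,"dz": -0.009,"ax": 0,"ay": 0,"az": 0},
    {"dx": 0,"dy": 0.004,"dz": -0.009,"ax": 0,"ay": 0,"az": 0},
    {"dx": 0,"dy": 0.004,"dz": -0.009,"ax": 0,"ay": 0,"az": 0},
    {"dx": 0,"dy": 0.005,"dz": -0.01,"ax": 0,"ay": 0,"az": 0},
    {"dx": 0,"dy": 0.005,"dz": -0.01,"ax": 0,"ay": 0,"az": 0},
    {"dx": 0,"dy": 0,"dz": 0,"ax": 0,"ay": 0,"az": 0},
    {"dx": 0,"dy": 0,"dz": 0,"ax": 0,"ay": 0,"az": 0},
  ],
)

```text
t: 17.95
tcp_pos: [0.5405, 0.1639, 0.1584]
eef_rot: [-2.179, -2.26, 0.002]
ft_force: [-9.1, -0.1, -0.7]
grip_width: 0.0116
grasp_force: 69.8
```

```bash
python3 g.py 92.2 .5411 .164 .159; python3 - <<'E'
from m import *
T=cam('top','t6');S=cam('scene','s6')
for n,c,bx in(('T',T,(160,120,290,215)),('S',S,(280,175,390,270))):
    h=cv2.cvtColor(c['color'],cv2.COLOR_RGB2HSV); m=colmask(c,(100,120,40),(125,255,255),bx)
    P=cloud(c,m);P=P[(P[:,1]<.3)&(P[:,1]>.04)&(P[:,2]>.1)&(P[:,2]<.155)];A=np.c_[P,np.ones(len(P))][:,[0,1,3]]
    for _ in range(3):
        k=np.linalg.lstsq(A,P[:,2],rcond=None)[0]; r=abs(A@k-P[:,2]); A=A[r<.006];P=P[r<.006]
    print(n,len(P),'slope',k,'angle',np.arctan(-k[0]),P.min(0),P.max(0))
mt=colmask(T,(15,120,60),(35,255,255),(310,120,400,220));ms=colmask(S,(15,100,60),(35,255,255),(210,220,310,320))
print('yellow',mt.sum(),ms.sum(),tri(T,cen(mt),S,cen(ms)))
for th in('bottle','phone','jar'):
    r=nets.silhouettes('scene',th); print(th,[(x['conf'],x['box']) for x in r[:1]])
cv2.imwrite('pics/c6.png',cv2.resize(S['color'][140:320,210:410],(666,600))[:,:,::-1])
E
```

```text
t 17.95 p [0.5405 0.1639 0.1584] yawx 92.08 zax [-0.0025  0.001  -1.    ] w 0.01163182705421099 69.76275444030762 F [-9.1 -0.1 -0.7] q6 1.6
az -0.0020476741422802056
[0.5411 0.164  0.159 ] leg [ 0.0002  0.002  -0.0019] rows@40mm 0.020520612418267182
T 3220 slope [-0.14929589  0.00769778  0.21257296] angle 0.14820126248888 [0.50136337 0.04896254 0.10485544] [0.69276196 0.17013299 0.1405995 ]
S 2631 slope [-0.14911362 -0.00250134  0.21246429] angle 0.14802295915380695 [0.50144323 0.04287319 0.10342552] [0.69695789 0.28529435 0.14053451]
yellow 197 126 (array([ 0.58904876, -0.10968621,  0.09671974]), np.float64(0.005808624962638548))
bottle [(0.65, [368.3, 154.1, 390.1, 208.0])]
phone [(0.57, [286.9, 183.3, 321.4, 207.1])]
jar [(0.87, [273.4, 315.1, 289.0, 341.4])]
```

View pics/c6.png

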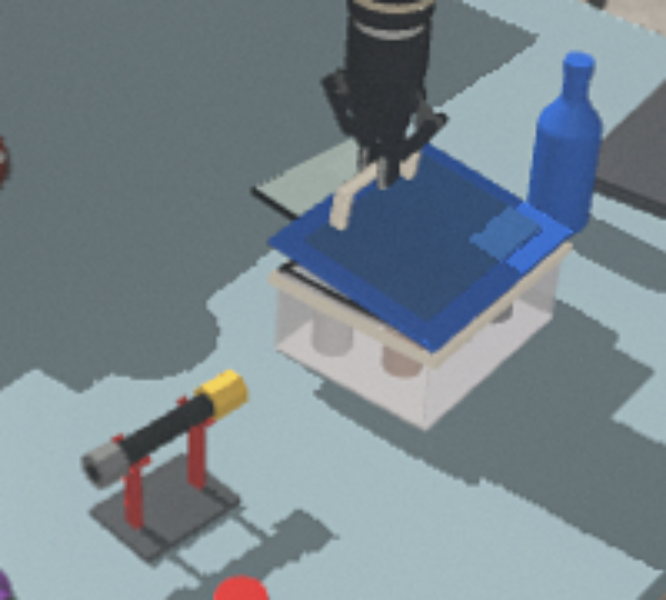

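Request:
drive_tool(
  series=[
    {"dx": 0,"dy": -0.002,"dz": -0.003,"ax": 0,"ay": 0,"az": 0},
    {"dx": 0,"dy": 0,"dz": 0,"ax": 0,"ay": 0,"az": 0},
    {"dx": 0,"dy": 0,"dz": 0,"ax": 0,"ay": 0,"az": 0},
    {"dx": 0,"dy": 0,"dz": 0,"ax": 0,"ay": 0,"az": 0},
  ],
)

```text
t: 18.7
tcp_pos: [0.5405, 0.1639, 0.1586]
eef_rot: [-2.18, -2.26, 0.0]
ft_force: [-4.8, 0.8, -2.0]
grip_width: 0.0116
grasp_force: 69.5
```

```bash
python3 g.py 92.2 .5411 .164 .159; python3 -c "
from cell import env
print(env.close_job())"
```

```text
t 18.7 p [0.5405 0.1639 0.1586] yawx 92.07 zax [-0.0016  0.0013 -1.    ] w 0.011590687636735594 69.5284903049469 F [-4.8  0.8 -2. ] q6 1.6
az -0.0022062714043556753
[0.5411 0.164  0.159 ] leg [ 0.0001  0.0019 -0.0015] rows@40mm 0.01840737895900822
the job is handed in; nothing more can be done
None
```

The job was handed in at 18.7 s: the torch sits in its rest with the lens towards the parts box, the seal is broken, the arm is holding the lid with its front edge about 29 mm up, and the bottle, phone and jar look undisturbed; the hand-in returned no verdict.

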